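# Unbolt and open the second leaf of the drying cupboard

## Task

One leaf of the little green double-door drying cupboard already stands open; the other is still bolted shut. Draw that leaf's brass flush bolt right up by its knob and leave it up, then swing the leaf wide open, about square to the cupboard's front, and let go. Leave the clay pot standing on top of the cupboard where it is.

Things in the scene. Friction and masses are not known exactly. Their poses are not given: they have to be found in the camera images.
- bolt_knob (a point): Centre of the bolt's brass knob: round, upright, 26 mm wide, 30 mm tall, on a 10 mm rod through the shut leaf into the sill. Bolt down, it is 237 mm over the table, 37 mm over the flat top of leaf and cupboard. Axes turn with the leaf: z up, -x the way its front faces and it opens, +y along the leaf to its upright hinge axis, 128 mm away. The black knob on the open leaf is a fixed pull.
- bolt (a joint): Height in m that the bolt has been drawn: 0 right down, 0.040 right up at its stop. Its end sits 22 mm deep in the sill and locks the leaf until drawn above that. It slides straight up with about 5 N and stays where it is left.
- leaf (a joint): Opening angle in rad of the bolted leaf (sage green, 148 mm wide, 18 mm thick): 0 shut, 1.57 square to the cupboard's front, stop at 2.1. Seen from above it opens clockwise about its hinge, towards -x of bolt_knob. Unbolted, it turns with about 2 N at the knob and stays where left. The cupboard is plywood, 300 mm wide, 200 deep, 200 high.
- pot_center (a point): Centre, half-way up, of a small clay bowl, 76 mm across the rim and 52 mm tall, standing loose on the cupboard's top behind the shut leaf. It is to be left alone.
Not all that is in view belongs to the job. Leave any purple or red look-alike of the part that bears pot_center alone.

How it is judged:
On the way:
1. the bolt is drawn more than 25 mm while the leaf is still shut (within 0.15 rad) (value of joint bolt above 0.025 m and value of joint leaf below 0.15 rad), for 0.1 s.
At the end, for the whole second after the job is handed in: The leaf stands open by at least 1.3 rad (75 degrees) and at rest, the bolt is still drawn by more than 22 mm, and the pot stands upright on the cupboard within 20 mm of where it was (value of joint leaf above 1.3 rad and velocity of joint leaf between -0.05 and 0.05 rad/s and value of joint bolt above 0.022 m and distance of pot_center from where it was at the start of the episode below 0.02 m and angle between pot_center's own z axis and vertical below 0.2 rad); the robot touches nothing.
It fails at once if the pot on the cupboard is knocked: moved more than 30 mm or tipped beyond 0.35 rad (distance of pot_center from where it was at the start of the episode above 0.03 m or angle between pot_center's own z axis and vertical above 0.35 rad).
It also fails if it takes over 42 s, if anything falls off the work surface, if the arm or the gripper's body presses on something with over 40 N, if the wrist force passes 120 N, or if a joint passes its speed limit or range.

## Robot

A 6-joint arm with a two-finger parallel gripper is mounted at the origin on the work surface. World frame = base frame: x ahead of the robot, y to its left, z up, the work surface at z = 0. Lengths are in m, angles in rad, forces in N, time in s.
With the tool pointing down it reaches from about 0.25 to 0.775 m from the base axis. Payload 4 kg.
Tool frame: the origin (TCP) lies at the centre of the arm's flange, where the gripper is bolted on; the fingertips stand 199 mm ahead of it and the grasp point (between the pads) lies 180 mm ahead of it (robot.tcp_to_tips is the distance from the TCP to the fingertips, in m); z points along the fingers, y is the line along which they close (so a half turn about z gives the same grasp; the last joint's range is limited). The gripper opens to 94 mm and grips with 3 to 60 N. Pads are 16 mm wide; open, the fingers measure 119 mm over their backs; the gripper's body (75 mm by 177 mm) begins 78 mm behind the grasp point.
Start: joints at [1.169, 0.087, 1.371, -0, 1.684, -0.103], TCP at [0.162, 0.526, 0.405] pointing down, gripper open.
Joint ranges: [-3.1, 3.1], [-0.76, 2.03], [0.27, 2.55], [-1.08, 4.22], [0.17, 2.65], [-2.57, 2.57]. Speed limits (rad/s): [2.79, 2.79, 3.14, 3.14, 3.14, 3.14].

## Interface

Orientations are given as [roll, pitch, yaw] about the fixed x, y, z axes, in that order (R = Rz(yaw) Ry(pitch) Rx(roll)).
In Python, from bench import telemetry, snapshot, ticket, robot gives the robot as it stands.
- The arm moves only by the tool apply_moves, never from a script. Its argument "moves" is a list that holds one entry, the list of rows, each a list of 5 numbers: the shift along the tool's x, y, z in units of 50 mm (1.0 is 50 mm), then the turn about the tool's z in units of 10 degrees (1.0 is 10 degrees), then the closure, from 0 (fully open) to 1 (shut). A call has 1 to 10 rows; each row is the pose to reach, as a shift and turn from the pose commanded when the call began, along the tool's axes at that moment; what a row does not reach only later rows make up. A row lasts 1/8 s, in which the tool goes at most 62.5 mm and 10.7 degrees, less where a joint would pass 70% of its speed; a pose out of reach is approached as far as the arm can. A call with a gripper value outside its range is refused whole. The fingers move at their own pace and stop on an object; the grip force is fixed at half the most. Time passes only in rows, so rows that repeat a pose let the fingers close. It gives the time, the measured TCP pose, the force, the opening and the grip force at its end, in the units of the state.
- telemetry.get_obs(): the state, without advancing time (a new reading comes with each control period).
- snapshot(name): name is "side" or "top"; returns a dict with "image" (420x560x3 uint8, red, green, blue), "fovy" (degrees; the focal length in pixels is half the picture's height over the tangent of half this angle, whatever the lens; pixels are square), "cx", "cy" (the principal point, pixels), "R" (3x3) and "t" (3): a world point X has camera coordinates R X + t. Camera axes: x right, y down, z forward; pixel columns grow to the right and rows downward; lengths in m; the calibration is good to about 2 mm. A picture is of the moment at which its call begins. There is no depth.
- ticket.close_job(): hands the job in; it is judged then, once.
The state is a dict: "time": time; "joint_positions": joint angles; "qvel": joint speeds; "joint_torque": joint torques, N m; "tool_pos": TCP position; "ee_rot": TCP orientation; "wrist_force": force on the tool from outside, world axes, zero at the start; "wrist_torque": the same for the moment, N m; "width": finger opening in m; "finger_force": force on a finger pad.
Only numpy, scipy, OpenCV 4.12 (cv2) and the standard library are available. Lean on these libraries where they do the work, as an engineer would, in place of code of your own. Each camera call takes 0.05 s, during which the arm holds its last target. There are 200 camera calls.

## Working session

There is one attempt and no reset: what is moved stays moved. The work goes in short steps, Python scripts to look and compute and a tool call to move; the robot and the scene stay as the last step left them, time stands still between calls to the robot, and variables do not carry over. Pictures are saved under pics/ and viewed, at most 10 in all, crops included, and the job is handed in when it is done.

Besides the shell and the picture viewer there is one more tool, called after "Call:" by a JSON object that holds its "method" and its "body". apply_moves: Moves the arm, as the interface text tells. Its arguments: {"type":"object","properties":{"moves":{"type":"array","items":{"type":"array","items":{"type":"array","items":{"type":"number"}}}}},"required":["moves"]}

```bash
mkdir -p pics; cat > h.py <<'E'
import numpy as np,cv2
from bench import telemetry,snapshot,ticket,robot
def snap(n,f=None):
    s=snapshot(n)
    if f: cv2.imwrite('pics/'+f,s['image'][:,:,::-1])
    return s
def ray(s,u,v):
    f=210/np.tan(np.radians(s['fovy'])/2)
    R=np.array(s['R']);t=np.array(s['t'])
    d=R.T@np.array([(u-s['cx'])/f,(v-s['cy'])/f,1]);return -R.T@t,d
def onz(s,u,v,z):
    o,d=ray(s,u,v);return o+d*(z-o[2])/d[2]
def proj(s,X):
    f=210/np.tan(np.radians(s['fovy'])/2)
    c=np.array(s['R'])@np.array(X)+np.array(s['t']);return f*c[0]/c[2]+s['cx'],f*c[1]/c[2]+s['cy']
def tri(a,b):
    A=[];B=[]
    for o,d in(a,b):
        d=d/np.linalg.norm(d);P=np.eye(3)-np.outer(d,d);A.append(P);B.append(P@o)
    return np.linalg.solve(sum(A),sum(B))
E
python3 - <<'E'
from h import *
for n in('top','side'):
    s=snap(n,n+'0.png');print(n,s['fovy'],ray(s,280,210))
o=telemetry.get_obs();print(o['tool_pos'],o['ee_rot'],o['time'])
E
```

```text
top 50.19591786949804 (array([0.37800922, 0.31298249, 0.91080178]), array([ 0.2061701 , -0.05637559, -0.97722866]))
side 55.556924499951506 (array([0.31945961, 0.2492213 , 0.82468339]), array([ 0.32516968,  0.02641574, -0.94569456]))
[0.1618542  0.52554016 0.40359877] [-3.13955434e+00 -2.07205472e-04  2.84282855e+00] 0.1
```

View pics/top0.png

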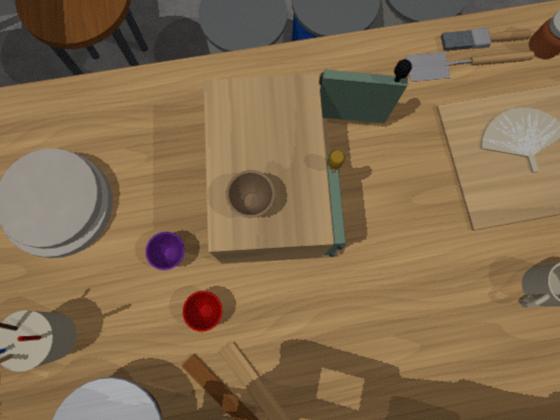

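View pics/side0.png

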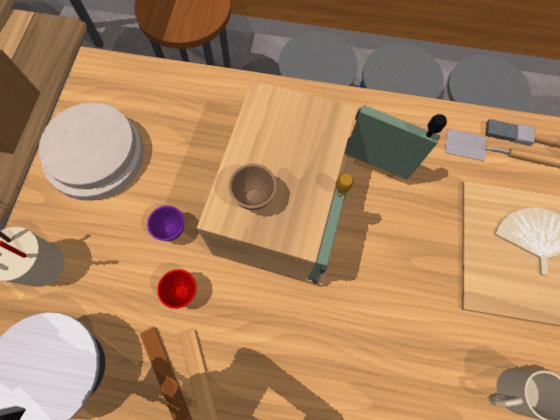

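The top view shows the bolted leaf as a green strip from (332,165) to its hinge at (338,250). There are two candidate knobs:
- **Brass knob:** top (336,158), side (345,183). It is on the shut leaf, so it is the bolt.
- **Black knob:** top (403,68). It is the fixed pull on the open leaf.

There are three bowls: brown clay (251,193) on the cupboard top is the pot, while purple (165,250) and red (203,311) on the table are look-alikes.

```bash
python3 - <<'E'
from h import *
S={}
for n,c in(('top',(336,158)),('side',(345,183))):
    s=snap(n);S[n]=s;im=s['image'];h=cv2.cvtColor(im,cv2.COLOR_RGB2HSV)
    m=((h[...,0]>16)&(h[...,0]<28)&(h[...,1]>190)&(h[...,2]>60)).astype(np.uint8)
    w=np.zeros_like(m);w[c[1]-18:c[1]+18,c[0]-16:c[0]+16]=1;m*=w
    k,l,st,ce=cv2.connectedComponentsWithStats(m);i=1+st[1:,4].argmax();s['k']=ce[i];print(n,st[i],ce[i])
    g=((h[...,0]>50)&(h[...,0]<90)&(h[...,1]>40)).astype(np.uint8);k,l,st,_=cv2.connectedComponentsWithStats(g)
    for j in range(1,k):
        if st[j,4]>150:
            cn=cv2.findContours((l==j).astype(np.uint8),0,2)[0][0];print(st[j],cv2.approxPolyDP(cn,3,True)[:,0].tolist())
a,b=S['top'],S['side']
print('tri',tri(ray(a,*a['k']),ray(b,*b['k'])),[onz(s,*s['k'],.237) for s in(a,b)])
A=[cv2.resize(s['image'][y-60:y+110,x-75:x+75],None,fx=2.6,fy=2.6,interpolation=2) for s,x,y in((a,336,158),(b,345,183))]
cv2.imwrite('pics/crop.png',np.hstack(A)[:,:,::-1])
E
```

```text
top [328 151  16  17 113] [335.23893805 159.7079646 ]
[ 321   70   86   53 3001] [[323, 116], [383, 122], [406, 85], [406, 78], [395, 81], [396, 76], [359, 74], [360, 78], [356, 74], [353, 78], [354, 74], [349, 72], [332, 74], [333, 71], [326, 70], [321, 81]]
[326 166  19  88 517] [[328, 166], [330, 193], [335, 194], [331, 198], [332, 213], [336, 214], [332, 216], [333, 222], [337, 223], [333, 227], [337, 231], [335, 244], [326, 253], [344, 241], [343, 236], [335, 234], [343, 234], [343, 229], [337, 230], [343, 227], [336, 195], [337, 169], [331, 173]]
side [336 174  17  20 209] [344.1291866  182.60287081]
[ 352  113   84   66 1695] [[352, 136], [361, 146], [356, 154], [362, 146], [359, 137], [366, 136], [374, 147], [369, 145], [365, 150], [370, 145], [371, 153], [378, 144], [384, 152], [375, 150], [374, 154], [382, 154], [375, 156], [374, 161], [377, 157], [378, 163], [384, 161], [388, 170], [385, 165], [390, 162], [390, 169], [398, 170], [393, 173], [402, 176], [397, 173], [403, 170], [406, 178], [409, 169], [413, 170], [423, 158], [419, 155], [425, 156], [421, 152], [429, 151], [435, 144], [413, 132], [406, 133], [409, 128], [400, 134], [399, 127], [388, 127], [387, 123], [384, 126], [383, 121], [379, 123], [372, 116], [369, 121], [361, 113], [355, 129], [358, 131], [355, 129], [359, 125], [362, 134], [358, 134], [358, 140], [355, 132]]
tri [0.58673939 0.17203853 0.2324156 ] [array([0.58500918, 0.1735313 , 0.237     ]), array([0.58501655, 0.17211016, 0.237     ])]
```

View pics/crop.png

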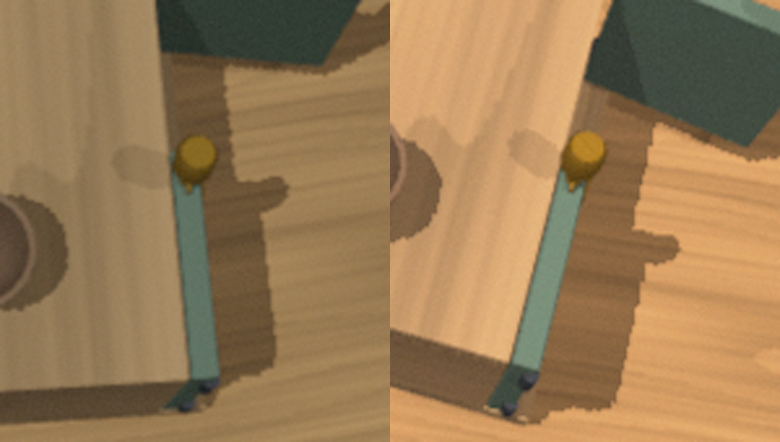

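The crops confirm the brass knob on the rod of the shut green leaf. The leaf's far end, at the hinge pins, is near top-view pixel (339,243).

```bash
python3 - <<'E'
from h import *
s=snap('top');b=snap('side')
P=lambda s,x0,y0,u,v,z=.2: onz(s,x0+u/2.6,y0+v/2.6,z)[:2].round(4)
for u,v in((190,378),(217,376),(173,190),(201,190)):print('top',P(s,261,98,u,v))
for u,v in((512,362),(539,370),(562,180),(584,185)):print('side',P(b,270,123,u-390,v))
print('pot rim',onz(s,251,193,.226),onz(b,253,187,.226),'bowl rim top',onz(s,273,195,.252))
print('open leaf',[onz(s,*p,.2)[:2].round(3) for p in((323,72),(405,78))],'blackknob',onz(s,403,68,.237))
E
```

```text
top [0.4593 0.1968]
top [0.4576 0.1802]
top [0.5792 0.1826]
top [0.5761 0.165 ]
side [0.4581 0.1948]
side [0.4561 0.178 ]
side [0.5819 0.1786]
side [0.5809 0.1641]
pot rim [0.557441   0.31360417 0.226     ] [0.55662365 0.31547673 0.226     ] bowl rim top [0.54173721 0.28126768 0.252     ]
open leaf [array([0.758, 0.154]), array([0.722, 0.015])] blackknob [0.72274611 0.02887971 0.237     ]
```

Call:
{"method": "apply_moves", "body": {"moves": [[[0,0,-1,0,0],[0,0,-2,0,0],[-1.1,-0.5,-2,-0.1,0],[-2.2,-0.95,-2,-0.3,0],[-3.3,-1.4,-2,-0.4,0],[-4.4,-1.85,-2,-0.5,0],[-5.5,-2.3,-2,-0.6,0],[-6.6,-2.75,-2,-0.7,0],[-7.7,-3.2,-2,-0.8,0],[-8.8,-3.7,-2,-1,0]]]}}

```text
time: 1.55
tool_pos: [0.5292, 0.2179, 0.5046]
ee_rot: [3.141, 0.0, 3.019]
wrist_force: [0.0, 1.5, 0.3]
width: 0.0942
finger_force: 0.0
```

```bash
cat > go.py <<'E'
from h import *
import sys
from scipy.spatial.transform import Rotation as T
def rel(x,y,z,yaw=None):
    o=telemetry.get_obs();R=T.from_euler('xyz',o['ee_rot']).as_matrix()
    d=R.T@(np.array([x,y,z])-o['tool_pos'])/.05
    print('t',o['time'],'pos',o['tool_pos'].round(4),'rot',o['ee_rot'].round(3),'q',np.round(o['joint_positions'],2),'shift',d.round(2))
    if yaw is not None: print('turn',round(-np.degrees((yaw-o['ee_rot'][2]+np.pi)%(2*np.pi)-np.pi)/10,2))
if __name__=='__main__': rel(*map(float,sys.argv[1:]))
E
python3 go.py .5855 .1725 .47 3.022
```

```text
t 1.55 pos [0.5292 0.2179 0.5046] rot [3.141 0.    3.019] q [ 0.29  0.14  1.12  0.    1.89 -1.16] shift [-1.23 -0.76  0.69]
turn -0.02
```

Call:
{"method": "apply_moves", "body": {"moves": [[[-0.7,-0.4,0,0,0],[-1.23,-0.76,0,0,0],[-1.23,-0.76,0.4,0,0],[-1.23,-0.76,0.7,0,0],[-1.23,-0.76,0.7,0,0]]]}}

```text
time: 2.17
tool_pos: [0.5841, 0.1742, 0.4677]
ee_rot: [-3.141, -0.004, 3.018]
wrist_force: [-0.2, 0.7, -0.7]
width: 0.0939
finger_force: 0.0
```

```bash
python3 go.py .5855 .1725 .417 3.022; python3 - <<'E'
from h import *
a=snap('top');b=snap('side')
A=[cv2.resize(s['image'][y-70:y+70,x-80:x+80],None,fx=2.4,fy=2.4,interpolation=2) for s,x,y in((a,336,158),(b,345,183))]
cv2.imwrite('pics/crop2.png',np.hstack(A)[:,:,::-1])
E
```

```text
t 2.175 pos [0.5841 0.1742 0.4677] rot [-3.141 -0.004  3.018] q [ 0.2   0.22  1.1   0.    1.83 -1.25] shift [-0.04 -0.03  1.01]
turn -0.02
```

View pics/crop2.png

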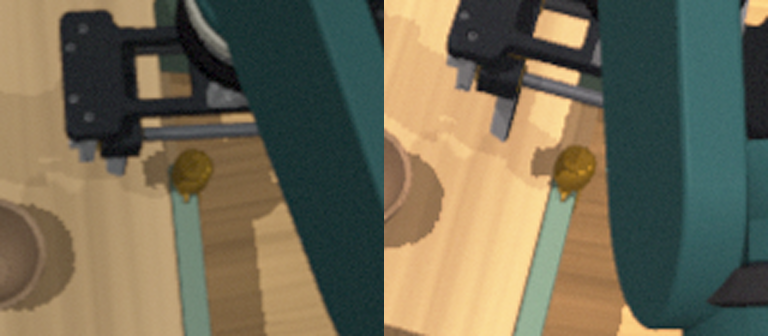

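The fingers straddle the brass knob, with no contact with the pot or leaf. Crop positions are knob (192,172) and left finger tip (117,172). Now I'll descend and grip.

Call:
{"method": "apply_moves", "body": {"moves": [[[-0.02,-0.03,0.5,0,0],[-0.02,-0.03,1,0,0],[-0.02,-0.03,1,0,0.4],[-0.02,-0.03,1,0,0.7],[-0.02,-0.03,1,0,1],[-0.02,-0.03,1,0,1],[-0.02,-0.03,1,0,1],[-0.02,-0.03,1,0,1],[-0.02,-0.03,1,0,1]]]}}

```text
time: 3.4
tool_pos: [0.5851, 0.1724, 0.4196]
ee_rot: [3.141, -0.0, 3.017]
wrist_force: [0.0, 3.3, -0.0]
width: 0.0276
finger_force: 1.0
```

```bash
python3 go.py .5855 .1725 .459 3.022; python3 -c "
from h import *
o=telemetry.get_obs();print(o['width'],o['finger_force'],o['wrist_force'])"
```

```text
t 3.4 pos [0.5851 0.1724 0.4196] rot [ 3.141 -0.     3.017] q [ 0.19  0.22  1.19  0.    1.73 -1.25] shift [-0.01  0.   -0.79]
turn -0.03
0.027633587227367206 1.048429873189889 [ 0.01280867  3.28113937 -0.04351098]
```

Call:
{"method": "apply_moves", "body": {"moves": [[[0,0,0,0,1],[0,0,0,0,1],[0,0,-0.12,0,1],[0,0,-0.25,0,1],[0,0,-0.37,0,1],[0,0,-0.5,0,1],[0,0,-0.62,0,1],[0,0,-0.76,0,1],[0,0,-0.76,0,1],[0,0,-0.76,0,1]]]}}

```text
time: 4.65
tool_pos: [0.585, 0.1723, 0.4582]
ee_rot: [3.141, 0.001, 3.017]
wrist_force: [1.5, 1.3, -2.4]
width: 0.0253
finger_force: 30.0
```

```bash
cat > meas.py <<'E'
from h import *
o=telemetry.get_obs();print(o['width'],o['finger_force'],o['wrist_force'].round(1))
import sys
S=[snap('top'),snap('side')]
for s in S: print('knob expected if held', np.round(proj(s,np.array(o['tool_pos'])-[0,0,.18]),1))
A=[cv2.resize(s['image'][y-70:y+70,x-80:x+80],None,fx=2.4,fy=2.4,interpolation=2) for s,x,y in zip(S,(336,345),(158,183))]
cv2.imwrite('pics/'+sys.argv[1],np.hstack(A)[:,:,::-1])
E
python3 meas.py c3.png; python3 go.py .5855 .1725 .459 3.022
```

```text
0.025303621299801883 29.99923531897366 [ 1.5  1.3 -2.4]
knob expected if held [339.9 150.7]
knob expected if held [348.9 171.9]
t 4.75 pos [0.585  0.1723 0.4582] rot [3.141e+00 1.000e-03 3.017e+00] q [ 0.19  0.22  1.12  0.    1.81 -1.25] shift [-0.01  0.01 -0.02]
turn -0.03
```

View pics/c3.png

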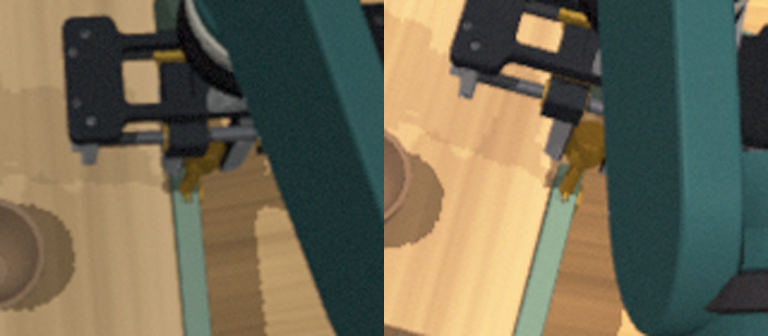

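The bolt is up about 38.5 mm: the exposed rod is longer in the crop around (192,185), and the leaf is still shut. Now I'll swing the leaf.

Call:
{"method": "apply_moves", "body": {"moves": [[[0.01,-0.22,0,0.5,1],[0.04,-0.44,0,1,1],[0.09,-0.66,0,1.5,1],[0.15,-0.88,0,2,1],[0.24,-1.08,0,2.5,1],[0.34,-1.28,0,3,1],[0.34,-1.28,0,3,1]]]}}

```text
time: 5.62
tool_pos: [0.5598, 0.1103, 0.4582]
ee_rot: [-3.141, 0.0, 2.493]
wrist_force: [0.8, -0.7, -2.9]
width: 0.0255
finger_force: 30.0
```

Call:
{"method": "apply_moves", "body": {"moves": [[[0.02,-0.33,0,0.75,1],[0.09,-0.66,0,1.5,1],[0.19,-0.98,0,2.25,1],[0.34,-1.28,0,3,1],[0.53,-1.56,0,3.75,1],[0.75,-1.81,0,4.5,1],[1,-2.03,0,5.25,1],[1.28,-2.22,0,6,1],[1.42,-2.29,0,6.35,1],[1.42,-2.29,0,6.35,1]]]}}

```text
time: 6.88
tool_pos: [0.4339, 0.0621, 0.4582]
ee_rot: [3.141, 0.002, 1.387]
wrist_force: [-2.2, -5.0, -1.5]
width: 0.0256
finger_force: 30.0
```

Call:
{"method": "apply_moves", "body": {"moves": [[[0,0,0,0,1],[0,0,0,0,0],[0,0,0,0,0],[0,0,0,0,0],[0,0,0,0,0],[0,0,0,0,0],[0,0,0,0,0]]]}}

```text
time: 7.75
tool_pos: [0.4346, 0.0625, 0.4577]
ee_rot: [3.142, -0.0, 1.386]
wrist_force: [0.5, -1.0, -0.7]
width: 0.0816
finger_force: 0.0
```

Call:
{"method": "apply_moves", "body": {"moves": [[[0,0,-0.5,0,0],[0,0,-1,0,0],[0,0,-1.6,0,0],[0,0,-2,0,0],[0,1,-2,0,0],[0,2,-2,0,0],[0,3,-2,0,0],[0,3,-2,0,0],[0,3,-2,0,0]]]}}

```text
time: 8.88
tool_pos: [0.5819, 0.0349, 0.5574]
ee_rot: [-3.14, -0.0, 1.386]
wrist_force: [-0.5, 0.1, -0.2]
width: 0.0937
finger_force: 0.0
```

```bash
python3 - <<'E'
from h import *
o=telemetry.get_obs();print(o['time'],o['tool_pos'],o['wrist_force'],o['width'])
a=snap('top');b=snap('side')
for s in(a,b):
    print('knob at z.275 vs .237 predicted',[np.round(proj(s,(.434,.062,z)),0) for z in(.275,.237)])
cv2.imwrite('pics/end.png',np.hstack([s['image'][40:400,160:550] for s in(a,b)])[:,:,::-1])
E
```

```text
8.875 [0.58193284 0.03490865 0.55744044] [-0.54394239  0.08649641 -0.1763491 ] 0.0937420898525115
knob at z.275 vs .237 predicted [array([437., 237.]), array([428., 241.])]
knob at z.275 vs .237 predicted [array([417., 285.]), array([408., 289.])]
```

View pics/end.png

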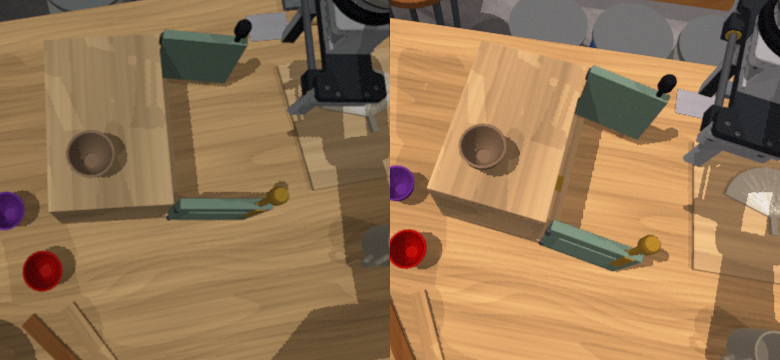

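The leaf stands square open. The knob is at top-view pixel (438,235) and side-view (420,284), which matches the drawn height of 0.275 m. The pot is unmoved at (251,193), and the gripper is clear.

```bash
python3 -c "
from h import *
print(ticket.close_job())"
```

```text
the job is handed in; nothing more can be done
None
```

I drew the bolt up about 38 mm, swung the leaf open to roughly 93° and let go; the last pictures show the pot unmoved and the gripper clear. The job was handed in at about 9 s, but no verdict came back.

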